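Press a stamp's die home with bench locking pliers

ROBOT

A 6-joint arm with a two-finger parallel gripper is mounted at the origin on a cart in front of the work surface, level with it; the furniture and walls round the work are solid. World frame = base frame: x ahead of the robot, y to its left, z up, the work surface at z = 0. Lengths are in m, angles in rad, forces in N, time in s.
With the tool pointing down it reaches from about 0.35 to 0.775 m from the base axis. Payload 7.3 kg.
Tool frame: the origin (TCP) lies at the very end of the fingers, on their centre line; the grasp point (between the pads) lies 19 mm behind it (robot.tcp_to_grasp is the distance from the TCP to the grasp point, in m); z points along the fingers, y is the direction in which the jaws open and shut (so a half turn about z gives the same grasp; the last joint's range is limited). The gripper opens to 92 mm and grips with 3 to 60 N. Pads are 19 mm wide; open, the fingers measure 130 mm over their backs; the gripper's body (75 mm by 190 mm) begins 47 mm behind the grasp point.
Start: joints at [0.956, 0.342, 1.524, -0, 1.275, -0.146], TCP at [0.237, 0.468, 0.227] pointing down, gripper open.
Joint ranges: [-2.53, 2.53], [-0.77, 2.02], [0.04, 2.7], [-1, 4.14], [0.28, 2.66], [-3.11, 3.11]. Speed limits (rad/s): [2.57, 2.57, 3.14, 3.14, 3.14, 3.14].

INTERFACE

Orientations are given as [roll, pitch, yaw] about the fixed x, y, z axes, in that order (R = Rz(yaw) Ry(pitch) Rx(roll)).
In Python, from cell import robot gives the robot as it stands.
- The arm moves only by the tool arm_command, never from a script. Its argument "motion" is a list that holds one entry, the list of rows, each a list of 7 numbers: the turn, a rotation vector about the tool's x, y, z in units of 90 degrees (1.0 is 90 degrees), then the shift along the tool's x, y, z in units of 30 cm (1.0 is 30 cm), then the opening, from -1 (shut) to 1 (fully open). In form: [[[wx, wy, wz, tx, ty, tz, grip], ...]]. A call has 1 to 8 rows; each row is the pose to reach, as a shift and turn from the pose commanded when the call began, along the tool's axes at that moment; what a row does not reach only later rows make up. A row lasts 1/10 s, in which the tool goes at most 50 mm and 8.59 degrees, less where a joint would pass 70% of its speed; a pose out of reach is approached as far as the arm can. A call with a number of a shift or a turn outside -1 to 1 is refused whole. A call with a gripper value outside its range is refused whole. The fingers move at their own pace and stop on an object; "grip_force" is the grip in N (left out, the last holds). Time passes only in rows, so rows that repeat a pose let the fingers close. It gives the time, the measured TCP pose, the force and the opening at its end, in the units of the state.
- robot.observe(): the state, without advancing time (a new reading comes with each control period).
- robot.read_camera(name): name is "scene" or "top" or "wrist"; returns a dict with "image" (420x560x3 uint8, red, green, blue), "z_map" (420x560 float32, m along the optical axis (not along the pixel's ray), 0 where there is no reading), "fov_y" (degrees; the focal length in pixels is half the picture's height over the tangent of half this angle, whatever the lens; pixels are square), "cx", "cy" (the principal point, pixels), "k1" (the pictures are not rectified: a ray, as slopes to the right and down, at radius r is drawn at 1 + k1 r^2 times it, then the intrinsics apply), "cam_to_world" (4x4, takes a point from camera to world coordinates). Camera axes: x right, y down, z forward; pixel columns grow to the right and rows downward; lengths in m; the calibration is good to about 2 mm. A picture is of the moment at which its call begins.
- robot.hand_in(): hands the job in, once; it reports no verdict.
The state is a dict: "time": time; "qpos": joint angles; "qvel": joint speeds; "joint_efforts": joint torques, N m; "tool_pos": TCP position; "tool_rot": TCP orientation; "contact_force": force on the tool from outside, world axes, zero at the start; "torque": the same for the moment, N m; "opening": finger opening in m.
Only numpy, scipy, OpenCV 4.12 (cv2) and the standard library are available. Lean on these libraries where they do the work, as an engineer would, in place of code of your own. Each camera call takes 0.05 s, during which the arm holds its last target.

TASK

The brass die of the wooden stamp in the jaws of the bench locking pliers still sticks out a little: squeeze the pliers' two handles together until they snap over centre, so that the die is pressed fully home, and take the hand away so that they stay locked by themselves. Then flick the little release lever at their side so that the handle springs wide open, lift the stamp out, stand it upright on the flat middle of the empty white plate, and let go. Work by feel and never force the moving handle beyond about 25 N or the lever beyond about 15 N, and leave the dough ball and the large cutter where they are.

Things in the scene. Friction and masses are not known exactly. Their poses are not given: they have to be found in the camera images.
- bench_board: plywood board 320x84x15 mm, fixed on the table, locking pliers screwed flat on it. x runs from the handles to the jaws, y left, z up; origin on the table, nominally under the handle's upright pivot; board x -124 to 196, y -42 to 42 mm. Positions given below in its frame (mm) are nominal: the pliers' screw slots let them sit up to 12 mm off in x, 6 in y (not turned). Nothing on it is over 75 mm
- squeeze_spot (a point): nominal place to squeeze: board x -60, y 0, z 51, half-way up the handles (z 41 to 61), where they lie parallel once locked. Fixed handle: black bar, board x -108 to -2, y 3 to 11, does not give. Moving handle: 8 mm thick bar; open, at x -60, it spans y -44 to -54 (65 mm over both); locked, y -3 to -11 (22 mm over both), so a gripper squeezing both must shift to +y
- handle (a joint): angle (rad) of the moving handle about the upright pivot at board (0, 0): 0 open, as at the start, swung out 0.60 rad to -y from the fixed one; about 0.50 dead centre; 0.60 its stop, locked. It is sprung: at the squeeze spot 6 to 12 N move it at first, 12 to 18 N while the die goes in; then it snaps to its stop and stays. Damaged from 28 N
- lever_spot (a point): nominal middle of the release lever's tab: board (32, -63), z 57. Upright steel tab, 7 mm thick in x (28.5 to 35.5), y -56 to -70, z 44 to 70, at the end of a bar from the lever's upright pivot at board (32, -16). It is pushed from its -x side to +x; there is room for a closed gripper on that side
- lever (a joint): angle (rad) of the release lever about its pivot: 0 at rest (light spring), grows as the tab is pushed to +x. At about 0.48 to 0.53 rad (22 to 25 mm at the tab, 2 to 8 N) it throws the locked handle back over centre, which then springs open by itself; hard stop at 0.55 rad. Damaged from 18 N
- stamp_center (a point): centre, half-way up, of the stamp: beech block 36 mm in x, 32 in y, 52 high, about 0.25 kg, upright between the jaws, x along the board's x; this point is 47 mm above the table. Take it across y. Round brass die on its -x face. Moving jaw: 28 mm disc at board x 115 when open, axis z 51; fixed jaw: face at x 165, top z 71
- die (a joint): how far the die (26 mm disc, 5 mm thick) is pushed into the stamp (m): 0.001 to 0.003 at the start (sticking out 5 to 7 mm), 0.008 = fully home against the block; about 14 N push it in, and it stays where it is pushed
- plate: empty white plate, 272 mm across, fixed on the table. Origin: centre of its underside; z up. Its flat middle, 160 mm across, is 8 mm above the table; the rim is 22 mm high
- dough_ball: bystander: loose ball of pink dough, 51 x 54 x 38 mm, origin at the centre of its underside
- cutter_0: bystander: the larger, loose metal cutter, a square-ish ring 58 x 56 x 23 mm between the plate and the back of the table, origin at the centre of its underside
Mind the look-alikes: they are no part of the job. What is shaped like the part that bears stamp_center but purple or red is not meant.

How it is judged:
By the outcome, as a careful person would: the job done as asked, in the order asked, and still so for the second after the job is handed in, with the robot touching nothing.
It also fails if it takes over 72 s, if anything falls off the work surface, if the arm or the gripper's body presses on something with over 40 N, if the wrist force passes 120 N, or if a joint passes its speed limit or range.

## Working session

There is one attempt and no reset: what is moved stays moved. The work goes in short steps, Python scripts to look and compute and a tool call to move; the robot and the scene stay as the last step left them, time stands still between calls to the robot, and variables do not carry over. Pictures are saved under pics/ and viewed, and the job is handed in when it is done.

Besides the shell and the picture viewer there is one more tool, called after "Request:" by a JSON object that holds its "api" and its "payload". arm_command: Moves the arm, as the interface text tells. Its arguments: {"type":"object","properties":{"motion":{"type":"array"},"grip_force":{"type":"number"}},"required":["motion"]}

```bash
mkdir -p pics; ls
cat > h.py <<'E'
import numpy as np, cv2
from cell import robot
def cam(n):
    c=robot.read_camera(n); np.savez('last_%s.npz'%n,**{k:np.array(v) for k,v in c.items()}); return c
def load(n): 
    d=np.load('last_%s.npz'%n); return {k:d[k] for k in d.files}
def world(c):
    H,W=c['z_map'].shape; f=H/2/np.tan(np.radians(float(c['fov_y']))/2)
    K=np.array([[f,0,float(c['cx'])],[0,f,float(c['cy'])],[0,0,1]])
    u,v=np.meshgrid(np.arange(W),np.arange(H))
    xd=(u-K[0,2])/f; yd=(v-K[1,2])/f; x,y=xd.copy(),yd.copy()
    for _ in range(20):
        s=1+float(c['k1'])*(x*x+y*y); x,y=xd/s,yd/s
    z=c['z_map']; P=np.stack([x*z,y*z,z,np.ones_like(z)],-1)
    return (P@c['cam_to_world'].T)[...,:3]
def save(im,n): cv2.imwrite('pics/'+n,cv2.cvtColor(im,cv2.COLOR_RGB2BGR))
E
python3 - <<'E'
from h import *
s=robot.observe(); print({k:np.round(v,3) for k,v in s.items()})
for n in ['scene','top','wrist']:
    c=cam(n); save(c['image'],n+'0.png'); print(n,c['fov_y'],c['cx'],c['cy'],c['k1'],np.round(c['cam_to_world'],3).tolist())
E
```

```text
pics
{'time': np.float64(0.0), 'qpos': array([ 0.956,  0.343,  1.525,  0.   ,  1.275, -0.146]), 'qvel': array([-0.001, -0.   , -0.001, -0.   , -0.001, -0.   ]), 'joint_efforts': array([-1.0000e-03, -4.3125e+01, -2.4422e+01,  7.2000e-02,  5.6000e-02,
       -0.0000e+00]), 'tool_pos': array([0.237, 0.468, 0.226]), 'tool_rot': array([-3.14 , -0.   ,  2.673]), 'contact_force': array([ 0.496, -0.518, -0.189]), 'torque': array([-0.001, -0.019,  0.019]), 'opening': np.float64(0.092)}
scene 54.1961291518906 275.95361290243903 209.51215277104242 -0.04886287432854027 [[0.868, -0.26, 0.424, 0.188], [-0.497, -0.443, 0.746, -0.708], [-0.007, -0.858, -0.513, 0.584], [0.0, 0.0, 0.0, 1.0]]
top 57.181343306667415 273.99840684926795 209.71386624390846 0.01763245671531672 [[-0.085, -0.975, 0.205, 0.409], [-0.996, 0.084, -0.013, 0.034], [-0.004, -0.205, -0.979, 1.161], [0.0, 0.0, 0.0, 1.0]]
wrist 62.51791605745322 278.26977489838674 207.51657350731193 -0.022609445335869047 [[0.451, 0.859, 0.242, 0.172], [0.892, -0.434, -0.123, 0.501], [-0.001, 0.271, -0.962, 0.384], [0.0, 0.0, 0.0, 1.0]]
```

View pics/scene0.png

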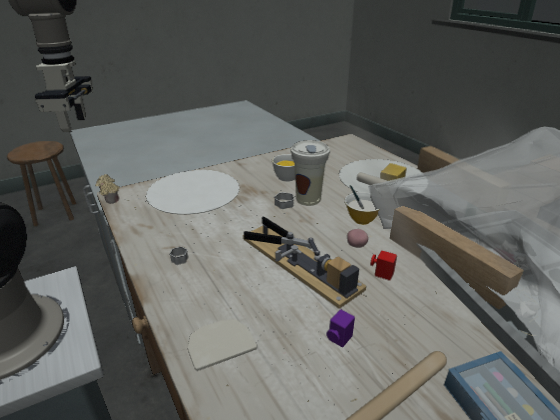

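View pics/top0.png

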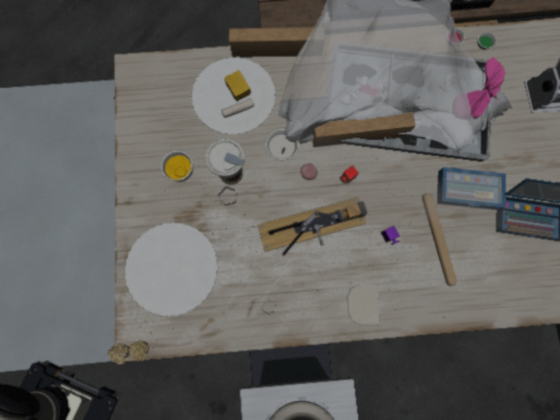

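View pics/wrist0.png

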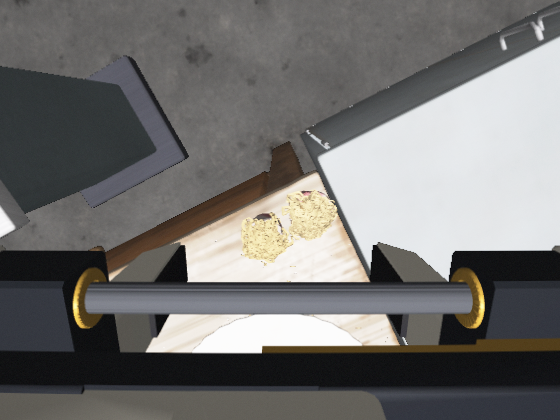

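The top picture shows the pliers board from (262,238) to (366,210), with the wooden stamp at about (353,212). The empty plate is at (171,268). The dough ball is at (309,171) and the larger cutter at (228,196). The purple block (391,234) and red block (349,174) are the look-alikes. Next I'll enlarge the crops and measure.

Run:
```python
from h import *
t=load('top'); s=load('scene')
a=cv2.resize(t['image'][185:265,240:400],(800,400),interpolation=cv2.INTER_CUBIC)
b=cv2.resize(s['image'][205:305,235:375],(800,571),interpolation=cv2.INTER_CUBIC)
save(a,'topc.png'); save(b,'scenec.png')
for n,c in(('top',t),('scene',s)):
    P=world(c); z=P[...,2]
    # local table height
    m=(P[...,0]>.3)&(P[...,0]<.6)&(P[...,1]>-.3)&(P[...,1]<.2)
    hist=np.histogram(z[m],bins=np.arange(-.02,.09,.002)); print(n,[(round(float(e),3),int(k)) for k,e in zip(*hist) if k>20])
P=world(t)
for u,v in [(262,238),(366,210),(353,212),(171,268),(309,171),(228,196),(286,252),(364,208)]: print(u,v,P[v,u].round(3))
```

```text
top [(-0.006, 169), (-0.004, 1224), (-0.002, 3718), (-0.0, 5120), (0.002, 3282), (0.004, 998), (0.006, 394), (0.008, 423), (0.01, 295), (0.012, 269), (0.014, 387), (0.016, 325), (0.018, 182), (0.02, 98), (0.022, 84), (0.024, 48), (0.052, 30), (0.054, 22), (0.056, 43), (0.058, 63), (0.06, 73), (0.062, 62), (0.064, 30)]
scene [(-0.004, 551), (-0.002, 7988), (-0.0, 7985), (0.002, 706), (0.004, 174), (0.006, 774), (0.008, 1363), (0.01, 238), (0.012, 252), (0.014, 611), (0.016, 175), (0.018, 117), (0.02, 236), (0.022, 104), (0.024, 27), (0.026, 22), (0.03, 31), (0.034, 25), (0.038, 24), (0.04, 32), (0.042, 33), (0.044, 50), (0.046, 76), (0.048, 101), (0.05, 95), (0.052, 101), (0.054, 121), (0.056, 144), (0.058, 98), (0.06, 122), (0.062, 44), (0.064, 23)]
262 238 [0.566 0.061 0.017]
366 210 [ 0.613 -0.245  0.074]
353 212 [ 0.611 -0.207  0.071]
171 268 [0.501 0.337 0.007]
309 171 [ 0.756 -0.098  0.036]
228 196 [0.707 0.156 0.003]
286 252 [ 0.514 -0.005  0.062]
364 208 [ 0.62  -0.241  0.07 ]
```

View pics/topc.png

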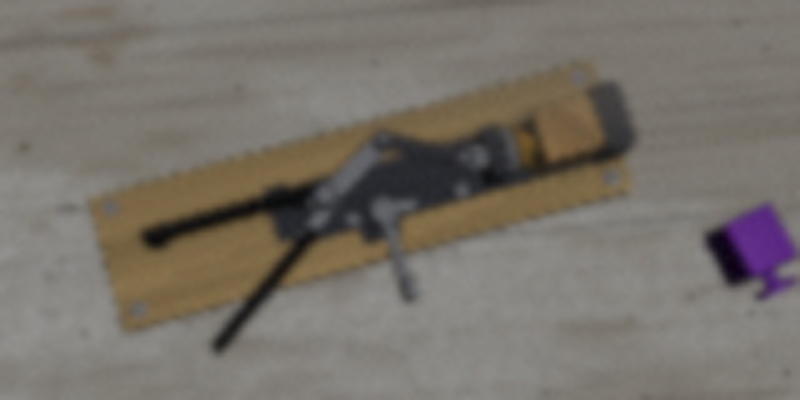

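View pics/scenec.png

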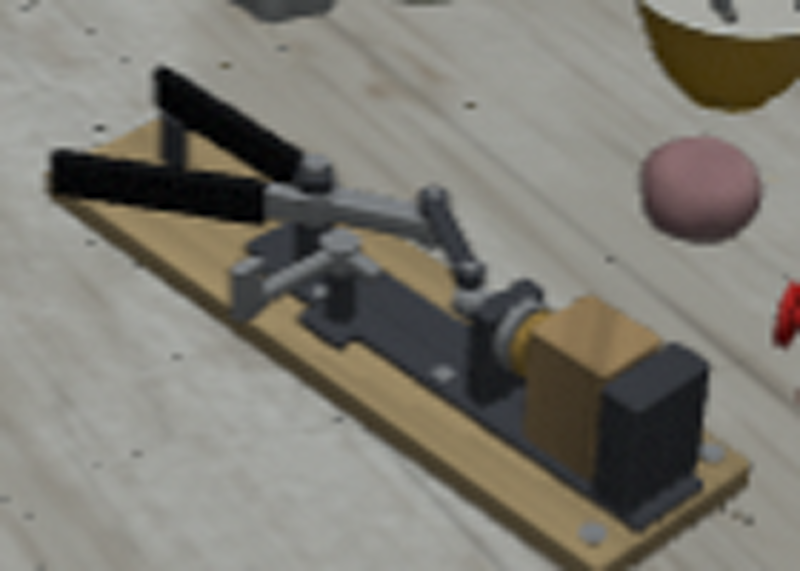

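```bash
cat >> h.py <<'E'
def rayplane(c,uv,z):
    H,W=c['z_map'].shape; f=H/2/np.tan(np.radians(float(c['fov_y']))/2)
    d=(np.atleast_2d(uv).astype(float)-[float(c['cx']),float(c['cy'])])/f; p=d.copy()
    for _ in range(20): p=d/(1+float(c['k1'])*(p**2).sum(1,keepdims=True))
    M=c['cam_to_world']; r=np.c_[p,np.ones(len(p))]@M[:3,:3].T
    t=(z-M[2,3])/r[:,2]; return M[:3,3]+t[:,None]*r
def proj(c,X):
    X=np.atleast_2d(X).astype(float); M=c['cam_to_world']; q=(X-M[:3,3])@M[:3,:3]; f=c['z_map'].shape[0]/2/np.tan(np.radians(float(c['fov_y']))/2)
    p=q[:,:2]/q[:,2:]; p=p*(1+float(c['k1'])*(p**2).sum(1,keepdims=True)); return p*f+[float(c['cx']),float(c['cy'])]
E
python3 - <<'E'
from h import *
t=load('top')
# corners from 5x crop: offset 240,185
k=np.array([[90,198],[590,62],[630,190],[125,330]])/5+[240,185]-0.4
C=rayplane(t,k,.015); print(C.round(4))
print(np.linalg.norm(C[1]-C[0]),np.linalg.norm(C[2]-C[3]),np.linalg.norm(C[3]-C[0]),np.linalg.norm(C[2]-C[1]))
s=load('scene')
k2=np.array([[745,465],[600,570],[50,178]])/(800/140)+[235,205]-.4
print(rayplane(s,k2,.015).round(4))
ex=(C[1]-C[0]+C[2]-C[3]);yaw=np.arctan2(ex[1],ex[0]);print('yaw',yaw)
R=np.array([[np.cos(yaw),-np.sin(yaw)],[np.sin(yaw),np.cos(yaw)]])
o=C[:,:2].mean(0)-R@[.036,0]; print('origin',o)
def b2w(x,y): return o+R@[x,y]
np.savez('board.npz',o=o,yaw=yaw)
for n,p in dict(sq=(-.06,0),lever=(.032,-.063),stamp=(.145,0)).items(): print(n,b2w(*p))
E
```

```text
[[ 0.6089  0.0712  0.015 ]
 [ 0.6666 -0.2397  0.015 ]
 [ 0.5858 -0.2533  0.015 ]
 [ 0.5278  0.0566  0.015 ]]
0.3162183439015042 0.3152969207548677 0.08242565173060454 0.08196428061754045
[[ 0.663  -0.2403  0.015 ]
 [ 0.5853 -0.2565  0.015 ]
 [ 0.5266  0.0513  0.015 ]]
yaw -1.3865529941401675
origin [ 0.59065509 -0.0558936 ]
sq [0.57966293 0.0030909 ]
lever [ 0.53458384 -0.09889378]
stamp [ 0.61721949 -0.1984395 ]
```

```bash
cat >> h.py <<'E'
from scipy.spatial.transform import Rotation as Ro
_b=np.load('board.npz'); BO=_b['o']; BY=float(_b['yaw'])
BR=np.array([[np.cos(BY),-np.sin(BY)],[np.sin(BY),np.cos(BY)]])
def b2w(x,y,z=0): return np.r_[BO+BR@(np.array([x,y])/1000),z/1000]
def w2b(p): p=np.asarray(p); return np.r_[BR.T@(p[:2]-BO)*1000,p[2]*1000]
def row(p,yaw,start=None):
    s=robot.observe() if start is None else start
    R0=Ro.from_euler('xyz',s['tool_rot']); R1=Ro.from_euler('xyz',[np.pi,0,yaw])
    r=(R0.inv()*R1).as_rotvec()/(np.pi/2); t=R0.inv().apply(np.asarray(p)-s['tool_pos'])/.3
    return np.r_[r,t].round(4)
def st():
    s=robot.observe(); print('t',round(float(s['time']),2),'board',w2b(s['tool_pos']).round(1),'F board',np.r_[BR.T@s['contact_force'][:2],s['contact_force'][2]].round(2),'rot',s['tool_rot'].round(3),'open',round(float(s['opening'])*1000,1))
E
python3 - <<'E'
from h import *
p=b2w(20,-15,250); print(p, row(p,BY+np.pi)); st()
E
```

```text
[ 0.57957302 -0.07830315  0.25      ] [-7.0000e-04  3.0000e-04  5.8430e-01 -1.8416e+00 -1.1091e+00 -7.8200e-02]
t 0.15 board [-579.9 -251.7  226.2] F board [-0.16  0.58 -0.6 ] rot [-3.14  -0.     2.673] open 91.7
```

Request:
{"api": "arm_command", "payload": {"motion": [[[0,0,0.584,-0.95,-0.57,-0.08,1],[0,0,0.584,-0.95,-0.57,-0.08,1],[0,0,0.584,-0.95,-0.57,-0.08,1],[0,0,0.584,-0.95,-0.57,-0.08,1],[0,0,0.584,-0.95,-0.57,-0.08,1],[0,0,0.584,-0.95,-0.57,-0.08,1],[0,0,0.584,-0.95,-0.57,-0.08,1],[0,0,0.584,-0.95,-0.57,-0.08,1]]]}}

```text
time: 0.95
tool_pos: [0.4161, 0.184, 0.2508]
tool_rot: [3.141, 0.001, 1.75]
contact_force: [-0.5, -0.5, -0.3]
opening: 0.0918
```

Run:
```python
from h import *
p=b2w(20,-15,250); print(row(p,BY+np.pi)); st()
```

```text
[ 5.000e-04  6.000e-04 -3.200e-03 -9.575e-01  3.802e-01  3.900e-03]
t 0.95 board [-267.8 -127.6  250.8] F board [ 0.42 -0.55 -0.26] rot [3.141e+00 1.000e-03 1.750e+00] open 91.8
```

Request:
{"api": "arm_command", "payload": {"motion": [[[0,0,0,-0.957,0.38,0,1],[0,0,0,-0.957,0.38,0,1],[0,0,0,-0.957,0.38,0,1],[0,0,0,-0.957,0.38,0,1],[0,0,0,-0.957,0.38,0,1],[0,0,0,-0.957,0.38,0,1],[0,0,0,-0.957,0.38,0,1],[0,0,0,-0.957,0.38,0,1]]]}}

```text
time: 1.75
tool_pos: [0.5791, -0.0745, 0.2496]
tool_rot: [-3.14, -0.001, 1.754]
contact_force: [-0.2, 0.7, 0.1]
opening: 0.0918
```

Run:
```python
from h import *
st(); c=cam('wrist'); save(c['image'],'wrist1.png')
```

```text
t 1.75 board [ 16.2 -14.8 249.6] F board [-0.71 -0.04  0.11] rot [-3.140e+00 -1.000e-03  1.754e+00] open 91.8
```

View pics/wrist1.png

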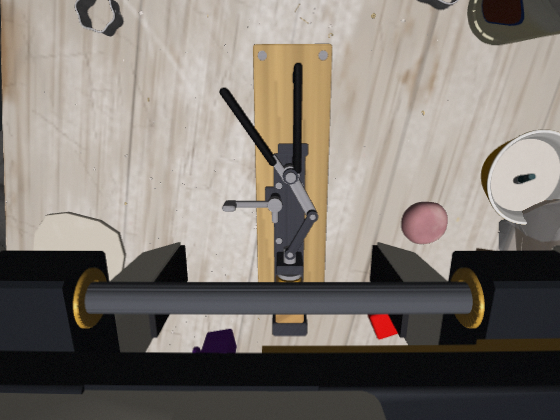

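Run:
```python
from h import *
c=load('wrist'); P=world(c)
for n,u,v in [('fix end',298,68),('fix mid',298,110),('fix mid2',297,140),('mov end',223,92),('mov mid',240,116),('mov',250,130),('pivot',290,176),('tab',230,206),('lpiv',273,205),('boardcorner',258,50),('stamp',290,318),('fixedjaw',290,328)]:
    print(n,u,v,w2b(P[v,u]).round(1))
k=[[254,44],[330,44]]; print([w2b(q).round(1) for q in rayplane(c,k,.015)])
# zoom
a=cv2.resize(c['image'][30:290,200:350],(600,1040),interpolation=cv2.INTER_CUBIC); save(a[:560],'w1a.png'); save(a[500:],'w1b.png')
# bar extents from depth: points with board z 50..66
B=np.stack([*( (BR.T@(P[...,:2]-BO).reshape(-1,2).T)*1000 ), P[...,2].ravel()*1000],-1)
for x0 in range(-110,40,10):
    m=(abs(B[:,0]-x0)<2)&(B[:,2]>40)&(B[:,2]<80)&(abs(B[:,1])<90); y=np.sort(B[m,1]); 
    if len(y)==0: continue
    g=np.split(y,np.where(np.diff(y)>3)[0]+1); print(x0,[(round(k[0],1),round(k[-1],1),len(k)) for k in g if len(k)>2])
m=(B[:,2]>40)&(B[:,2]<80)&(B[:,1]<-58)&(B[:,1]>-90)&(B[:,0]>10)&(B[:,0]<60); print('tab',np.percentile(B[m],[0,5,50,95,100],axis=0).round(1))
```

```text
fix end 298 68 [-94.7   3.6  61.1]
fix mid 298 110 [-56.5   4.1  61.3]
fix mid2 297 140 [-27.9   3.5  61.5]
mov end 223 92 [-73.2 -67.6  61.8]
mov mid 240 116 [-51.  -52.1  61.2]
mov 250 130 [-37.7 -42.7  61.7]
pivot 290 176 [ 6.5 -3.4 70. ]
tab 230 206 [ 37.2 -63.9  70.1]
lpiv 273 205 [ 39.8 -20.6  56.9]
boardcorner 258 50 [-117.6  -36.3   15. ]
stamp 290 318 [163.8  -2.2  75. ]
fixedjaw 290 328 [179.   -1.9  71.5]
[array([-123.5,  -40.4,   15. ]), array([-123.5,   39.2,   15. ])]
-100 [(np.float64(1.7), np.float64(6.4), 10)]
-90 [(np.float64(-0.1), np.float64(7.6), 42)]
-80 [(np.float64(0.1), np.float64(7.7), 36)]
-70 [(np.float64(-70.1), np.float64(-58.9), 47), (np.float64(0.1), np.float64(6.9), 32)]
-60 [(np.float64(-63.9), np.float64(-52.2), 47), (np.float64(-0.1), np.float64(7.1), 33)]
-50 [(np.float64(-57.2), np.float64(-45.5), 56), (np.float64(-0.1), np.float64(7.3), 44)]
-40 [(np.float64(-49.7), np.float64(-38.2), 46), (np.float64(-0.1), np.float64(7.4), 36)]
-30 [(np.float64(-43.1), np.float64(-31.4), 46), (np.float64(-0.0), np.float64(7.6), 37)]
-20 [(np.float64(-36.2), np.float64(-24.4), 48), (np.float64(0.0), np.float64(7.8), 39)]
-10 [(np.float64(-29.3), np.float64(-15.3), 52), (np.float64(0.0), np.float64(8.0), 36)]
0 [(np.float64(-19.4), np.float64(7.0), 118)]
10 [(np.float64(-12.2), np.float64(6.4), 66)]
20 [(np.float64(-2.8), np.float64(11.0), 53)]
30 [(np.float64(-20.6), np.float64(-18.5), 3), (np.float64(2.5), np.float64(16.7), 45)]
tab [[ 36.  -72.5  47.3]
 [ 36.3 -71.2  49.3]
 [ 37.6 -65.1  67.6]
 [ 42.6 -59.   70.6]
 [ 43.2 -58.4  71.7]]
```

View pics/w1a.png

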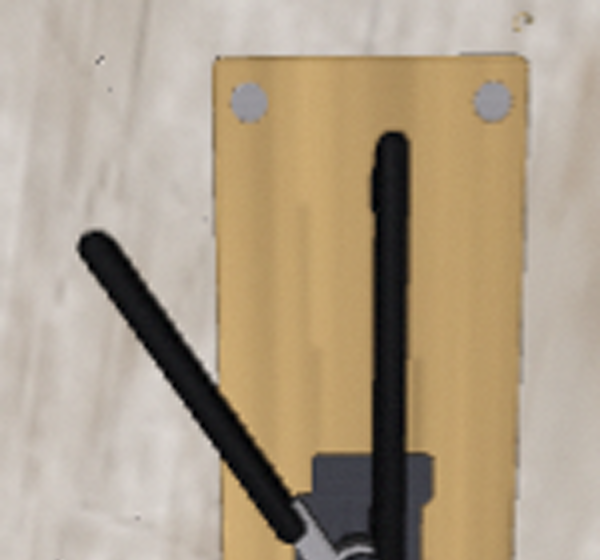

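View pics/w1b.png

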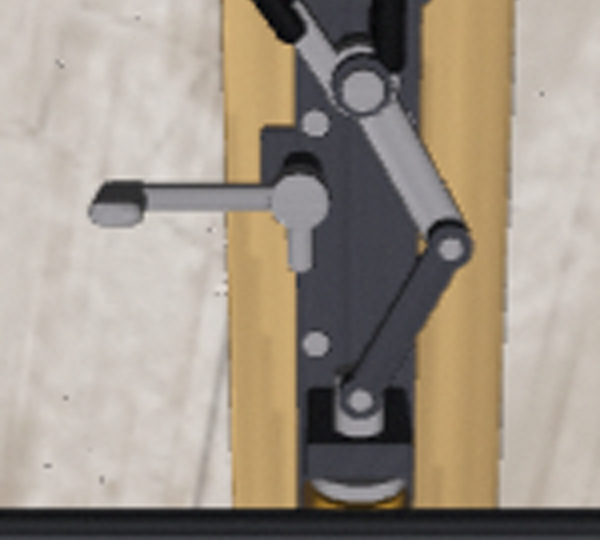

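The close-up is clear. The fixed handle's end is at (298,66) and the open moving handle's end is at (223,91). The pivot is at (290,176), the lever tab at (229,206), and the stamp and fixed jaw at about (290,318) and (290,328). Against nominal the pliers sit about +7.5 mm in x and -3.3 mm in y, within the slot play. The handle tops measure z 61, as given.

Request:
{"api": "arm_command", "payload": {"motion": [[[0,0,0,0.243,-0.047,0.3,1],[0,0,0,0.243,-0.047,0.5,1],[0,0,0,0.243,-0.047,0.5,1],[0,0,0,0.243,-0.047,0.5,1],[0,0,0,0.243,-0.047,0.5,1],[0,0,0,0.243,-0.047,0.5,1]]]}}

```text
time: 2.4
tool_pos: [0.5519, -0.0038, 0.1019]
tool_rot: [3.14, 0.0, 1.758]
contact_force: [-0.6, -0.1, 0.2]
opening: 0.0918
```

Run:
```python
from h import *
st(); print(row(b2w(-53,-29,32),BY+np.pi)); c=cam('wrist'); save(c['image'],'wrist2.png')
```

```text
t 2.4 board [-58.3 -28.6 101.9] F board [ 0.02 -0.57  0.15] rot [3.14  0.    1.758] open 91.8
[ 8.00e-04  1.00e-04  1.60e-03 -1.75e-02 -1.80e-03  2.33e-01]
```

View pics/wrist2.png

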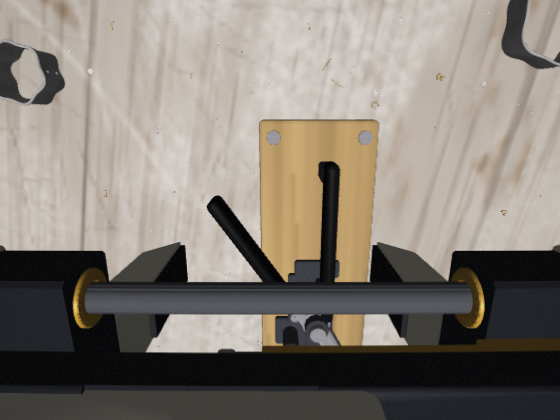

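Request:
{"api": "arm_command", "payload": {"motion": [[[0,0,0,-0.017,0,0.1,1],[0,0,0,-0.017,0,0.233,1],[0,0,0,-0.017,0,0.233,1],[0,0,0,-0.017,0,0.233,1],[0,0,0,-0.017,0,0.233,1]]]}}

```text
time: 2.95
tool_pos: [0.5544, -0.0104, 0.0334]
tool_rot: [3.137, 0.001, 1.755]
contact_force: [0.4, -0.4, -0.1]
opening: 0.0913
```

Run:
```python
from h import *
st(); print(row(b2w(-53,-29,32),BY+np.pi)); c=cam('wrist'); save(c['image'],'wrist3.png')
```

```text
t 2.95 board [-51.3 -27.3  33.4] F board [ 0.48  0.27 -0.06] rot [3.137e+00 1.000e-03 1.755e+00] open 91.3
[ 0.0027  0.0009  0.0002  0.0056 -0.0058  0.0046]
```

View pics/wrist3.png

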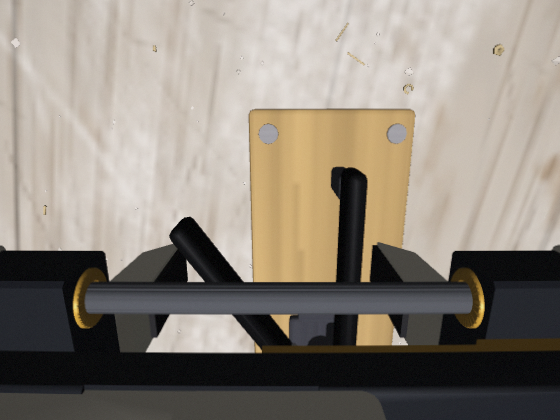

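Request:
{"api": "arm_command", "payload": {"motion": [[[0,0,0,0.003,0,0.004,0.8],[0,0,0,0.003,0,0.004,0.7],[0,0,0,0.003,0.003,0.004,0.6],[0,0,0,0.003,0.003,0.004,0.6],[0,0,0,0.003,0.003,0.004,0.6],[0,0,0,0.003,0.003,0.004,0.6]]], "grip_force": 20}}

```text
time: 3.6
tool_pos: [0.5533, -0.0091, 0.0296]
tool_rot: [-3.141, -0.0, 1.755]
contact_force: [-0.3, -1.0, -0.1]
opening: 0.0735
```

Run:
```python
from h import *
st()
```

```text
t 3.6 board [-52.8 -28.1  29.6] F board [ 0.89 -0.5  -0.1 ] rot [-3.141 -0.     1.755] open 73.5
```

Request:
{"api": "arm_command", "payload": {"motion": [[[0,0,0,0,0.008,-0.006,0.54],[0,0,0,0,0.014,-0.006,0.48],[0,0,0,0,0.02,-0.006,0.42],[0,0,0,0,0.026,-0.006,0.36],[0,0,0,0,0.028,-0.006,0.32],[0,0,0,0,0.028,-0.006,0.32]]], "grip_force": 20}}

```text
time: 4.2
tool_pos: [0.5584, -0.0073, 0.0304]
tool_rot: [-3.134, -0.002, 1.756]
contact_force: [-10.2, -1.2, 0.8]
opening: 0.0609
```

Run:
```python
from h import *
st()
```

```text
t 4.2 board [-53.7 -22.8  30.4] F board [ -0.7  -10.25   0.8 ] rot [-3.134e+00 -2.000e-03  1.756e+00] open 60.9
```

Request:
{"api": "arm_command", "payload": {"motion": [[[0,0,0,0,0.012,-0.004,0.27],[0,0,0,0,0.017,-0.004,0.22],[0,0,0,0,0.022,-0.004,0.16],[0,0,0,0,0.026,-0.004,0.11],[0,0,0,0,0.03,-0.004,0.05],[0,0,0,0,0.03,-0.004,0.05]]], "grip_force": 20}}

```text
time: 4.8
tool_pos: [0.5678, -0.0052, 0.0314]
tool_rot: [-3.135, -0.002, 1.756]
contact_force: [-8.2, 1.2, -0.6]
opening: 0.0486
```

Run:
```python
from h import *
st()
```

```text
t 4.8 board [-54.  -13.2  31.4] F board [-2.7  -7.82 -0.56] rot [-3.135e+00 -2.000e-03  1.756e+00] open 48.6
```

Request:
{"api": "arm_command", "payload": {"motion": [[[0,0,0,0,0.004,-0.001,0.0],[0,0,0,0,0.009,-0.001,-0.05],[0,0,0,0,0.013,-0.001,-0.1],[0,0,0,0,0.018,-0.001,-0.15],[0,0,0,0,0.022,-0.001,-0.2],[0,0,0,0,0.022,-0.001,-0.2]]], "grip_force": 20}}

```text
time: 5.4
tool_pos: [0.5758, -0.0041, 0.0321]
tool_rot: [-3.139, -0.001, 1.756]
contact_force: [-2.8, 1.4, -1.5]
opening: 0.0372
```

Run:
```python
from h import *
st()
```

```text
t 5.4 board [-53.7  -5.1  32.1] F board [-1.84 -2.47 -1.53] rot [-3.139e+00 -1.000e-03  1.756e+00] open 37.2
```

Run:
```python
from h import *
c=cam('wrist'); st(); save(c['image'],'wrist4.png')
```

```text
t 5.45 board [-53.4  -4.7  32.4] F board [-1.43 -1.98 -1.62] rot [-3.140e+00 -1.000e-03  1.756e+00] open 36.6
```

View pics/wrist4.png

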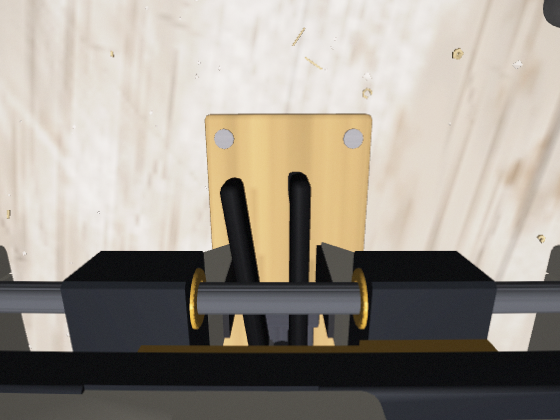

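Request:
{"api": "arm_command", "payload": {"motion": [[[0,0,0,0,0.002,0,-0.24],[0,0,0,0,0.004,0,-0.28],[0,0,0,0,0.005,0,-0.32],[0,0,0,0,0.006,0,-0.35]]], "grip_force": 21}}

```text
time: 5.85
tool_pos: [0.5794, -0.0045, 0.0333]
tool_rot: [3.14, 0.0, 1.755]
contact_force: [0.1, -0.4, 0.4]
opening: 0.03
```

Run:
```python
from h import *
st()
```

```text
t 5.85 board [-52.6  -1.6  33.3] F board [0.42 0.05 0.37] rot [3.14  0.    1.755] open 30.0
```

Run:
```python
from h import *
c=cam('wrist'); st(); save(c['image'],'wrist5.png')
c=cam('scene'); save(cv2.resize(c['image'][205:305,235:375],(800,571),interpolation=cv2.INTER_CUBIC),'sc5.png')
```

```text
t 5.9 board [-52.6  -1.7  33.2] F board [0.48 0.01 0.46] rot [3.14  0.    1.755] open 30.0
```

View pics/wrist5.png

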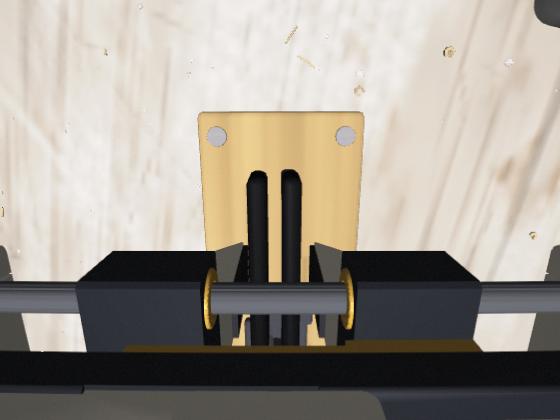

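View pics/sc5.png

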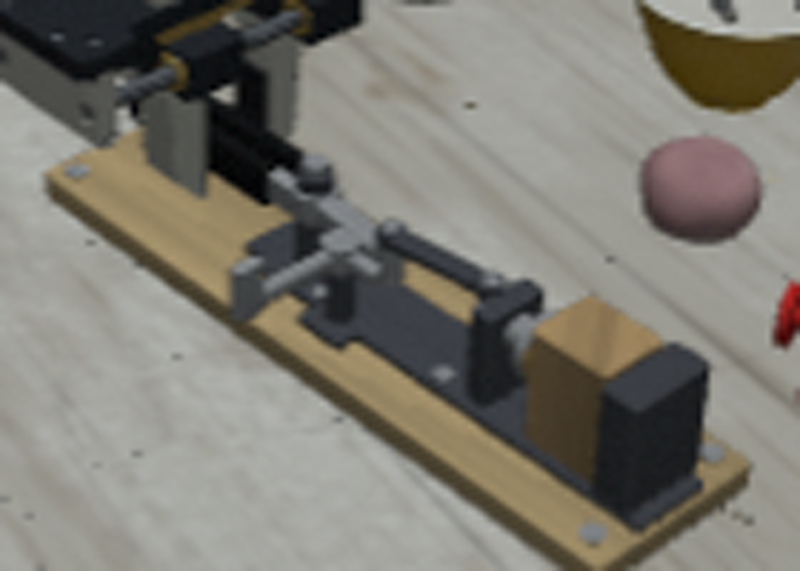

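The handles are parallel and the toggle is over centre, at scene crop (330,210). The brass die has vanished against the block. I'll back off and lift away.

Request:
{"api": "arm_command", "payload": {"motion": [[[0,0,0,0,-0.005,0,-0.1],[0,0,0,0,-0.005,0,0.1],[0,0,0,0,-0.005,0,0.2],[0,0,0,0,-0.005,-0.1,0.2],[0,0,0,0,-0.005,-0.3,0.2],[0,0,0,0,-0.005,-0.5,0],[0,0,0,0,-0.005,-0.5,-0.5],[0,0,0,0,-0.005,-0.5,-1]]]}}

```text
time: 6.75
tool_pos: [0.5792, -0.0049, 0.187]
tool_rot: [3.134, 0.002, 1.756]
contact_force: [0.7, 0.2, -1.3]
opening: 0.0357
```

Run:
```python
from h import *
c=load('wrist'); 
st(); c=cam('wrist'); save(c['image'],'wrist6.png')
P=world(c)
B=np.stack([*( (BR.T@(P[...,:2]-BO).reshape(-1,2).T)*1000 ), P[...,2].ravel()*1000],-1)
m0=(B[:,2]>25)&(B[:,2]<85)
for x0 in range(-100,30,20):
    m=m0&(abs(B[:,0]-x0)<2)&(abs(B[:,1])<40); y=np.sort(B[m,1]); print(x0,len(y),y[[0,-1]].round(1) if len(y) else '', np.median(B[m,2]).round(1) if len(y) else '')
for y0 in range(-74,-14,4):
    m=m0&(abs(B[:,1]-y0)<2)&(B[:,0]>28)&(B[:,0]<50); print('lever y',y0,m.sum(), B[m].min(0).round(1) if m.any() else '', B[m].max(0).round(1) if m.any() else '')
print(row(b2w(18,-67,120),BY+np.pi))
```

```text
t 6.75 board [-52.3  -1.9 187. ] F board [-0.06  0.75 -1.29] rot [3.134e+00 2.000e-03 1.756e+00] open 35.7
-100 63 [-13.5   7. ] 58.9
-80 95 [-13.7   7.1] 60.7
-60 84 [-13.9   7.3] 60.7
-40 83 [-13.2   7.5] 60.7
-20 91 [-13.5   7.6] 60.7
0 179 [-11.9   7.8] 58.7
20 41 [-9.4  1.7] 57.1
lever y -74 0  
lever y -70 0  
lever y -66 0  
lever y -62 0  
lever y -58 0  
lever y -54 0  
lever y -50 0  
lever y -46 0  
lever y -42 0  
lever y -38 0  
lever y -34 0  
lever y -30 0  
lever y -26 1 [ 36.9 -24.1  28.5] [ 36.9 -24.1  28.5]
lever y -22 30 [ 32.3 -24.   25.2] [ 37.  -20.1  47.6]
lever y -18 39 [ 32.1 -20.   25.8] [ 34.9 -16.   48.1]
[ 0.0021  0.0006  0.0003 -0.2352 -0.2135  0.214 ]
```

View pics/wrist6.png

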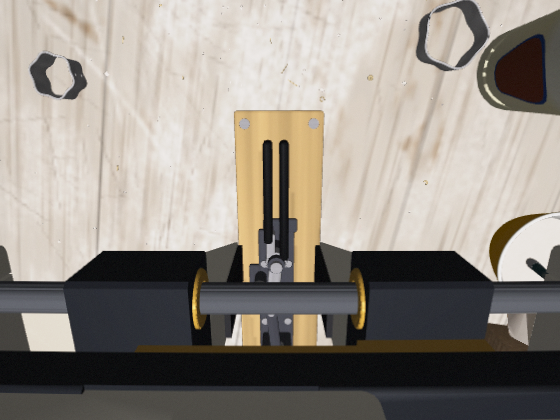

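Run:
```python
from h import *
for n in ('scene','top'):
    c=load(n); P=world(c)
    B=np.stack([*( (BR.T@(P[...,:2]-BO).reshape(-1,2).T)*1000 ), P[...,2].ravel()*1000],-1)
    for y0 in range(-74,-18,6):
        m=(B[:,2]>28)&(B[:,2]<85)&(abs(B[:,1]-y0)<3)&(B[:,0]>24)&(B[:,0]<52); print(n,'lever y',y0,m.sum(), np.percentile(B[m],[5,95],axis=0).round(1).tolist() if m.any() else '')
```

```text
scene lever y -74 23 [[38.1, -74.1, 47.4], [43.0, -71.2, 70.3]]
scene lever y -68 27 [[39.3, -70.7, 48.3], [43.2, -65.2, 70.2]]
scene lever y -62 13 [[40.8, -64.9, 48.3], [42.4, -59.5, 69.7]]
scene lever y -56 10 [[38.3, -57.9, 49.9], [42.7, -53.4, 55.6]]
scene lever y -50 8 [[39.1, -52.1, 49.1], [42.3, -47.9, 56.5]]
scene lever y -44 8 [[38.0, -45.4, 49.3], [42.2, -41.9, 55.7]]
scene lever y -38 12 [[38.8, -40.6, 49.2], [43.6, -35.4, 56.4]]
scene lever y -32 8 [[36.6, -34.1, 49.0], [43.5, -30.5, 56.3]]
scene lever y -26 42 [[35.4, -27.3, 30.3], [46.7, -23.6, 57.8]]
scene lever y -20 33 [[34.2, -22.7, 31.0], [49.3, -17.5, 57.9]]
top lever y -74 1 [[40.7, -71.9, 64.2], [40.7, -71.9, 64.2]]
top lever y -68 8 [[39.0, -70.4, 55.6], [44.7, -65.4, 70.9]]
top lever y -62 6 [[39.5, -64.0, 46.4], [42.9, -60.6, 70.5]]
top lever y -56 5 [[39.7, -58.4, 55.8], [43.9, -53.3, 59.1]]
top lever y -50 5 [[39.0, -52.0, 54.5], [44.4, -48.1, 57.8]]
top lever y -44 6 [[39.7, -46.2, 50.1], [44.1, -41.8, 60.0]]
top lever y -38 5 [[39.9, -39.9, 52.2], [45.1, -36.1, 57.6]]
top lever y -32 6 [[39.8, -34.2, 52.5], [45.7, -29.4, 56.4]]
top lever y -26 8 [[36.6, -27.3, 50.6], [46.0, -23.3, 58.7]]
top lever y -20 12 [[36.1, -22.3, 53.1], [51.5, -17.7, 59.5]]
```

Request:
{"api": "arm_command", "payload": {"motion": [[[0,0,0,-0.234,-0.227,0.1,-1],[0,0,0,-0.234,-0.227,0.22,-1],[0,0,0,-0.234,-0.227,0.22,-1],[0,0,0,-0.234,-0.227,0.22,-1],[0,0,0,-0.234,-0.227,0.22,-1]]]}}

```text
time: 7.3
tool_pos: [0.523, -0.086, 0.1161]
tool_rot: [-3.14, -0.001, 1.755]
contact_force: [0.6, 0.4, 0.3]
opening: 0.0006
```

Run:
```python
from h import *
st(); print(row(b2w(18,-70,60),BY+np.pi)); c=cam('wrist'); save(c['image'],'wrist7.png')
```

```text
t 7.3 board [ 17.2 -72.  116.1] F board [-0.26  0.64  0.33] rot [-3.140e+00 -1.000e-03  1.755e+00] open 0.6
[-0.0009 -0.0008 -0.0003 -0.003   0.0071  0.1869]
```

View pics/wrist7.png

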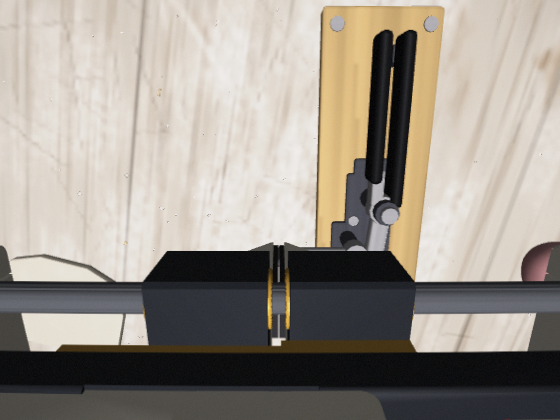

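Request:
{"api": "arm_command", "payload": {"motion": [[[0,0,0,0,0.007,0.1,-1],[0,0,0,0,0.007,0.187,-1],[0,0,0,0,0.007,0.187,-1],[0,0,0,0,0.007,0.187,-1],[0,0,0,0,0.007,0.187,-1]]]}}

```text
time: 7.85
tool_pos: [0.5266, -0.0857, 0.0624]
tool_rot: [3.139, 0.001, 1.756]
contact_force: [-0.2, -1.2, 0.0]
opening: 0.0002
```

Run:
```python
from h import *
st()
c=cam('scene'); save(cv2.resize(c['image'][205:305,235:375],(800,571),interpolation=cv2.INTER_CUBIC),'sc8.png')
```

```text
t 7.85 board [ 17.5 -68.4  62.4] F board [ 1.16 -0.41  0.03] rot [3.139e+00 1.000e-03 1.756e+00] open 0.2
```

View pics/sc8.png

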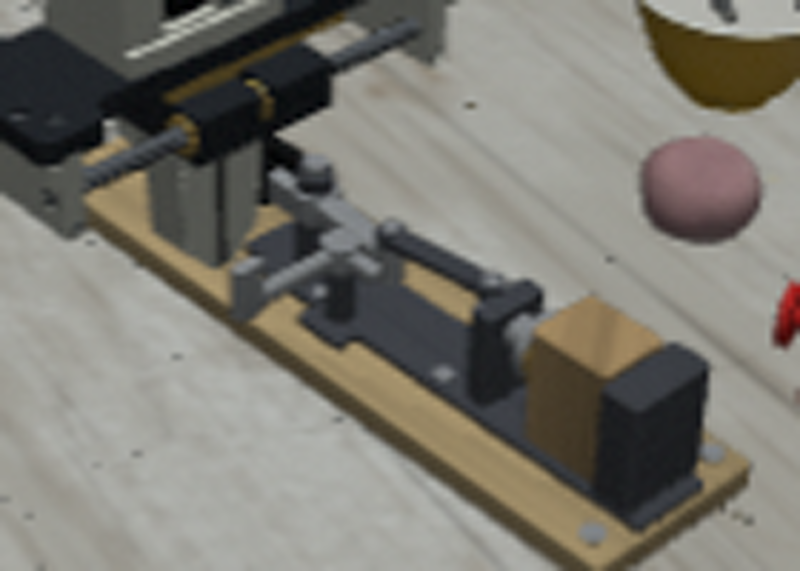

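Request:
{"api": "arm_command", "payload": {"motion": [[[0,0,0,-0.012,0,0.004,-1],[0,0,0,-0.024,0,0.004,-1],[0,0,0,-0.036,0,0.004,-1],[0,0,0,-0.046,0,0.004,-1],[0,0,0,-0.056,0,0.004,-1],[0,0,0,-0.06,0,0.004,-1]]]}}

```text
time: 8.5
tool_pos: [0.5285, -0.1029, 0.0596]
tool_rot: [3.142, -0.002, 1.755]
contact_force: [0.8, 7.3, 2.6]
opening: 0.0
```

Run:
```python
from h import *
st()
```

```text
t 8.5 board [ 34.8 -69.7  59.6] F board [-6.98  2.14  2.65] rot [ 3.142e+00 -2.000e-03  1.755e+00] open 0.0
```

Request:
{"api": "arm_command", "payload": {"motion": [[[0,0,0,-0.008,0,0,-1],[0,0,0,-0.016,0,0,-1],[0,0,0,-0.024,0,0,-1],[0,0,0,-0.028,0,0,-1]]]}}

```text
time: 8.9
tool_pos: [0.5307, -0.1112, 0.0596]
tool_rot: [3.14, -0.001, 1.755]
contact_force: [2.2, 4.6, 0.6]
opening: 0.0007
```

Run:
```python
from h import *
c=cam('scene'); st()
save(cv2.resize(c['image'][205:305,235:375],(800,571),interpolation=cv2.INTER_CUBIC),'sc9.png')
```

```text
t 8.95 board [ 43.6 -69.2  59.6] F board [-3.62  2.01 -0.49] rot [ 3.141e+00 -1.000e-03  1.755e+00] open 0.8
```

View pics/sc9.png

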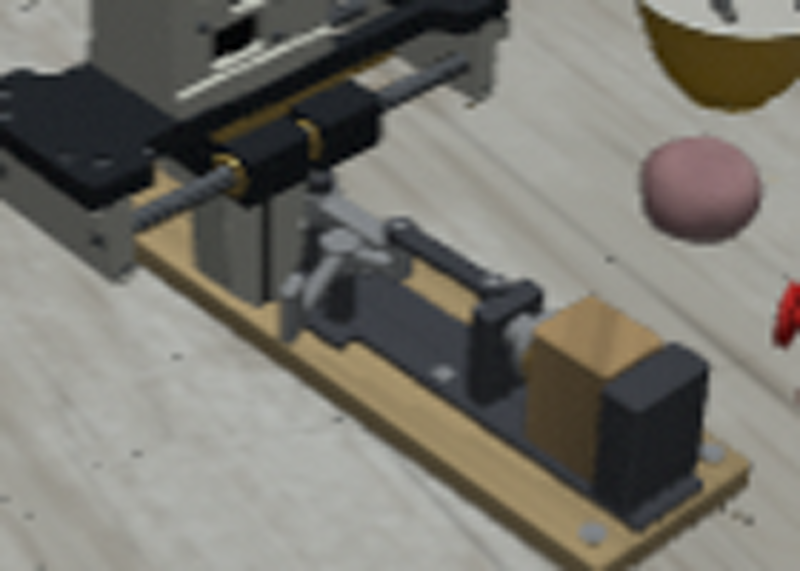

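Request:
{"api": "arm_command", "payload": {"motion": [[[0,0,0,-0.006,0,0,-1],[0,0,0,-0.012,0,0,-1],[0,0,0,-0.018,0,0,-1],[0,0,0,-0.018,0,0,-1]]]}}

```text
time: 9.35
tool_pos: [0.5306, -0.117, 0.0595]
tool_rot: [-3.141, -0.001, 1.755]
contact_force: [0.1, 3.7, 1.4]
opening: 0.0004
```

Run:
```python
from h import *
c=cam('scene'); st()
save(cv2.resize(c['image'][205:305,235:375],(800,571),interpolation=cv2.INTER_CUBIC),'sc10.png')
```

```text
t 9.4 board [ 49.  -70.2  59.5] F board [-4.56 -0.61  1.68] rot [-3.141e+00 -1.000e-03  1.755e+00] open 0.6
```

View pics/sc10.png

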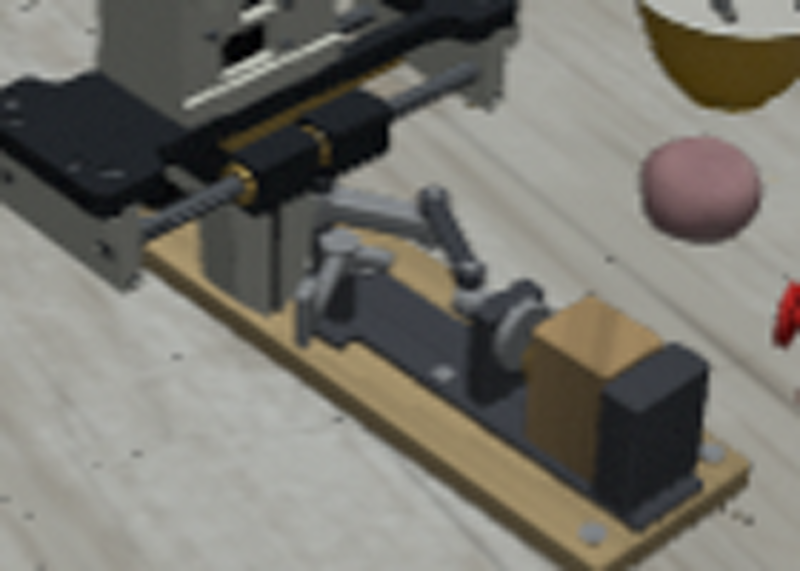

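Request:
{"api": "arm_command", "payload": {"motion": [[[0,0,0,0.05,0,0,-1],[0,0,0,0.09,0,0,-1],[0,0,0,0.09,0,-0.15,-1],[0,0,0,0.05,0.05,-0.3,0],[0,0,0,-0.1,0.1,-0.45,1],[0,0,0,-0.1,0.2,-0.6,1],[0,0,0,-0.1,0.22,-0.6,1],[0,0,0,-0.1,0.22,-0.6,1]]]}}

```text
time: 10.2
tool_pos: [0.6037, -0.1342, 0.242]
tool_rot: [3.136, 0.003, 1.756]
contact_force: [-0.2, -0.3, -0.5]
opening: 0.0356
```

Run:
```python
from h import *
st(); c=cam('wrist'); save(c['image'],'wrist11.png')
c=cam('scene'); save(cv2.resize(c['image'][205:305,235:375],(800,571),interpolation=cv2.INTER_CUBIC),'sc11.png')
```

```text
t 10.2 board [ 79.4  -1.5 242. ] F board [ 0.23 -0.24 -0.47] rot [3.136e+00 3.000e-03 1.756e+00] open 35.6
```

View pics/wrist11.png

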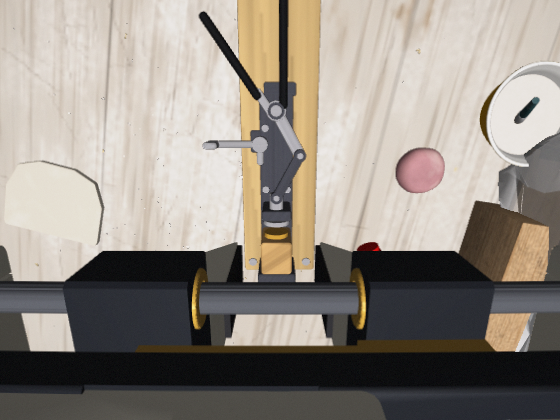

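View pics/sc11.png

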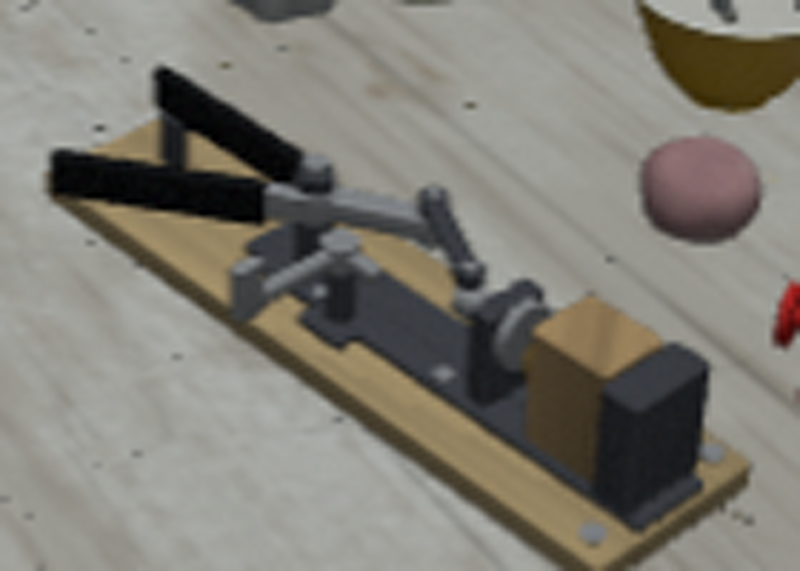

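Run:
```python
from h import *
c=load('wrist'); P=world(c)
save(cv2.resize(c['image'][190:290,230:330],(600,600),interpolation=cv2.INTER_CUBIC),'w11c.png')
B=np.stack([*( (BR.T@(P[...,:2]-BO).reshape(-1,2).T)*1000 ), P[...,2].ravel()*1000],-1)
m=(B[:,2]>67)&(B[:,2]<80)&(B[:,0]>110)&(B[:,0]<200)&(abs(B[:,1])<40)
im=c['image'].reshape(-1,3).astype(int); w=m&(im[:,0]-im[:,2]>40)
print('wood top',w.sum(),np.percentile(B[w],[0,2,50,98,100],axis=0).round(1).tolist())
d=m&~w; print('other',np.percentile(B[d],[0,2,50,98,100],axis=0).round(1).tolist())
m2=(abs(B[:,1]+3)<3)&(B[:,0]>105)&(B[:,0]<195)
i=np.where(m2)[0]; 
for x0 in range(108,190,3):
    k=i[abs(B[i,0]-x0)<1.5]
    if len(k): print(x0,B[k,2].mean().round(1),im[k].mean(0).round(0))
```

```text
wood top 988 [[136.3, -18.5, 67.3], [136.9, -18.2, 70.7], [152.8, -2.8, 73.2], [170.4, 12.5, 74.7], [171.2, 12.8, 75.5]]
other [[136.0, -21.9, 67.2], [136.5, -21.1, 68.0], [176.2, -1.8, 71.0], [181.0, 17.1, 72.7], [182.0, 17.3, 73.1]]
108 62.5 [67. 68. 75.]
111 63.5 [78. 79. 88.]
114 63.2 [78. 79. 88.]
117 62.6 [84. 83. 88.]
120 64.7 [180. 178. 183.]
123 64.7 [184. 182. 188.]
132 55.0 [98. 74. 31.]
135 61.4 [168. 131.  61.]
138 68.0 [157. 124.  80.]
141 73.4 [215. 172. 112.]
144 73.3 [210. 167. 109.]
147 73.4 [209. 166. 108.]
150 73.1 [209. 167. 108.]
153 73.3 [206. 164. 107.]
156 73.9 [194. 153.  99.]
159 73.6 [196. 154. 101.]
162 73.3 [207. 165. 107.]
165 73.6 [218. 176. 114.]
168 73.5 [224. 180. 118.]
171 72.8 [222. 179. 116.]
174 71.0 [77. 74. 77.]
177 71.5 [76. 76. 86.]
180 71.7 [75. 76. 84.]
```

View pics/w11c.png

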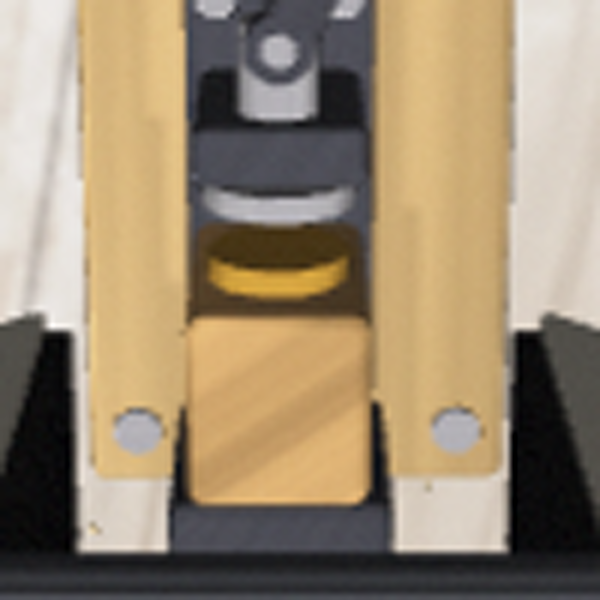

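The crop shows the brass disc at (277,265) sitting directly on the block's face, with the jaw retracted and the handle open. The stamp top at (277,410) measures 34 x 31 mm at z 73.3, centred at board (154.5, -2.9), which matches the size and height given.

Request:
{"api": "arm_command", "payload": {"motion": [[[0,0,0,-0.25,-0.004,0.15,0.6],[0,0,0,-0.25,-0.004,0.3,0.6],[0,0,0,-0.25,-0.004,0.44,0.6],[0,0,0,-0.25,-0.004,0.44,0.6],[0,0,0,-0.25,-0.004,0.44,0.6],[0,0,0,-0.25,-0.004,0.44,0.6]]]}}

```text
time: 10.9
tool_pos: [0.6147, -0.2079, 0.1094]
tool_rot: [3.14, 0.001, 1.756]
contact_force: [0.6, 0.6, -0.3]
opening: 0.0732
```

Run:
```python
from h import *
st(); print(row(b2w(154.5,-2.9,30),BY+np.pi))
```

```text
t 10.9 board [153.8  -4.2 109.4] F board [-0.52  0.75 -0.34] rot [3.140e+00 1.000e-03 1.756e+00] open 73.2
[ 0.0011  0.0006  0.0007 -0.0021  0.0038  0.2647]
```

Request:
{"api": "arm_command", "payload": {"motion": [[[0,0,0,-0.002,0.004,0.1,0.6],[0,0,0,-0.002,0.004,0.2,0.6],[0,0,0,-0.002,0.004,0.265,0.6],[0,0,0,-0.002,0.004,0.265,0.6],[0,0,0,-0.002,0.004,0.265,0.6]]]}}

```text
time: 11.4
tool_pos: [0.6168, -0.2087, 0.0307]
tool_rot: [3.139, 0.002, 1.756]
contact_force: [0.5, 0.5, 0.4]
opening: 0.0734
```

Run:
```python
from h import *
st(); c=cam('scene'); save(cv2.resize(c['image'][205:305,275:415],(800,571),interpolation=cv2.INTER_CUBIC),'sc12.png')
```

```text
t 11.4 board [155.   -2.3  30.7] F board [-0.39  0.62  0.38] rot [3.139e+00 2.000e-03 1.756e+00] open 73.4
```

View pics/sc12.png

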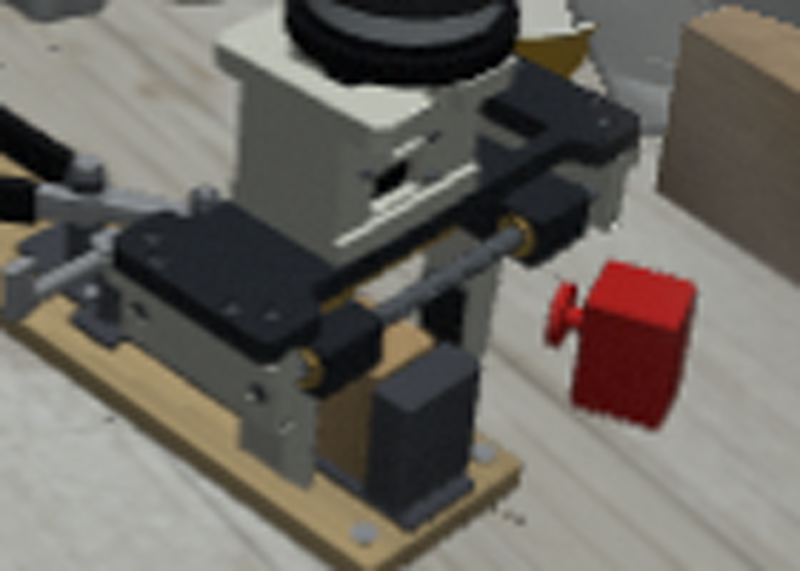

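The stamp is between the fingers and the red look-alike is clear of the gripper. Closing.

Request:
{"api": "arm_command", "payload": {"motion": [[[0,0,0,0,-0.001,0,0],[0,0,0,0,-0.001,0,-0.3],[0,0,0,0,-0.001,0,-0.6],[0,0,0,0,-0.001,0,-0.6],[0,0,0,0,-0.001,0,-0.6],[0,0,0,0,-0.001,0,-0.6]]], "grip_force": 22}}

```text
time: 12.05
tool_pos: [0.6151, -0.2088, 0.0281]
tool_rot: [3.141, -0.0, 1.755]
contact_force: [0.6, 1.3, -0.3]
opening: 0.0316
```

Run:
```python
from h import *
st()
```

```text
t 12.05 board [154.8  -3.9  28.1] F board [-1.18  0.83 -0.28] rot [ 3.141 -0.     1.755] open 31.6
```

Request:
{"api": "arm_command", "payload": {"motion": [[[0,0,0,0,0,-0.03,-0.6],[0,0,0,0,0,-0.08,-0.6],[0,0,0,0,0,-0.16,-0.6],[0,0,0,0,0,-0.28,-0.6],[0,0,0,0,0,-0.42,-0.6],[0,0,0,0,0,-0.57,-0.6],[0,0,0,0,0,-0.57,-0.6],[0,0,0,0,0,-0.57,-0.6]]]}}

```text
time: 12.85
tool_pos: [0.6153, -0.2089, 0.2011]
tool_rot: [3.139, 0.002, 1.756]
contact_force: [-0.7, -0.7, -4.5]
opening: 0.032
```

Run:
```python
from h import *
st(); c=cam('wrist'); save(c['image'],'wrist13.png')
t=cam('top'); P=world(t); s=load('scene')
im=t['image'].astype(int)
m=((P[...,2]<.03)&(P[...,2]>0.001)&(P[...,1]>.15)&(P[...,1]<.53)&(P[...,0]>.33)&(P[...,0]<.68)&(im.min(-1)>165)).astype(np.uint8)
n,l,stt,ce=cv2.connectedComponentsWithStats(m); i=1+stt[1:,4].argmax(); print(stt[i],ce[i])
k=np.argwhere(l==i)[:,::-1].astype(np.float32); e=cv2.fitEllipse(cv2.convexHull(k)); print(e)
for z in (.008,.022): print(rayplane(t,[e[0]],z))
print('top minEnclosing',cv2.minEnclosingCircle(rayplane(t,k,.022)[:,:2].astype(np.float32)))
```

```text
t 12.85 board [154.9  -3.8 201.1] F board [ 0.55 -0.78 -4.48] rot [3.139e+00 2.000e-03 1.756e+00] open 32.0
[ 126  225   90   90 3582] [172.26158571 268.13958682]
((170.64111328125, 269.05572509765625), (86.64159393310547, 92.09137725830078), 42.739707946777344)
[[0.49811807 0.33824745 0.008     ]]
[[0.49703675 0.33455168 0.022     ]]
top minEnclosing ((0.5004477500915527, 0.33368977904319763), 0.13202697038650513)
```

View pics/wrist13.png

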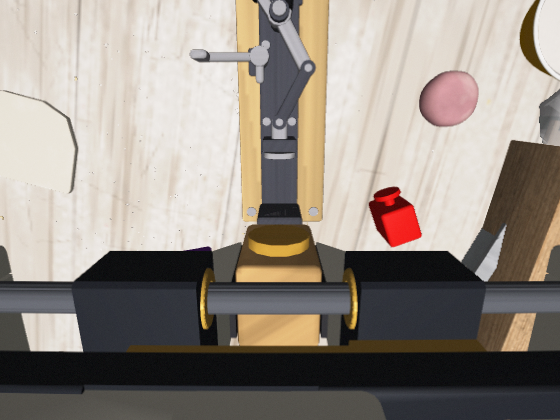

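The wrist picture shows the stamp upright in the jaws with its brass disc against the block at (279,241). The plate centre measures about (0.500, 0.334), with a radius of 0.132 against the 0.136 expected. Carrying it over.

Request:
{"api": "arm_command", "payload": {"motion": [[[0,0,0,0.08,0,-0.05,-0.6],[0,0,0,0.2,-0.005,-0.1,-0.6],[0,0,0,0.33,-0.01,-0.1,-0.6],[0,0,0,0.47,-0.015,-0.1,-0.6],[0,0,0,0.61,-0.02,-0.1,-0.6],[0,0,0,0.75,-0.025,-0.1,-0.6],[0,0,0,0.88,-0.03,-0.1,-0.6],[0,0,0,0.98,-0.03,-0.1,-0.6]]]}}

```text
time: 13.75
tool_pos: [0.5504, 0.0808, 0.2273]
tool_rot: [-3.138, -0.001, 1.757]
contact_force: [0.8, -0.7, -2.8]
opening: 0.0319
```

Run:
```python
from h import *
st(); print(row([.5,.334,.20],BY+np.pi), robot.observe()['tool_pos'])
```

```text
t 13.75 board [-141.7  -14.5  227.3] F board [ 0.85  0.62 -2.75] rot [-3.138e+00 -1.000e-03  1.757e+00] open 31.9
[-2.600e-03 -8.000e-04  1.000e-03  8.604e-01 -8.800e-03  9.200e-02] [0.55039017 0.08079266 0.22727921]
```

Request:
{"api": "arm_command", "payload": {"motion": [[[0,0,0,0.14,0,0,-0.6],[0,0,0,0.28,-0.003,0,-0.6],[0,0,0,0.42,-0.005,0,-0.6],[0,0,0,0.56,-0.007,0.03,-0.6],[0,0,0,0.7,-0.009,0.06,-0.6],[0,0,0,0.8,-0.009,0.09,-0.6],[0,0,0,0.86,-0.009,0.09,-0.6],[0,0,0,0.86,-0.009,0.09,-0.6]]]}}

```text
time: 14.55
tool_pos: [0.501, 0.3333, 0.2006]
tool_rot: [-3.139, 0.0, 1.758]
contact_force: [0.2, -0.8, -2.3]
opening: 0.0321
```

Run:
```python
from h import *
st(); print(row([.5,.334,.020],BY+np.pi), robot.observe()['tool_pos']); c=cam('wrist'); save(c['image'],'wrist14.png')
```

```text
t 14.55 board [-399.   -16.8  200.6] F board [ 0.79  0.1  -2.28] rot [-3.139  0.     1.758] open 32.1
[-1.900e-03  3.000e-04  2.000e-03  3.200e-03 -1.100e-03  6.021e-01] [0.50099371 0.33329466 0.20062873]
```

View pics/wrist14.png

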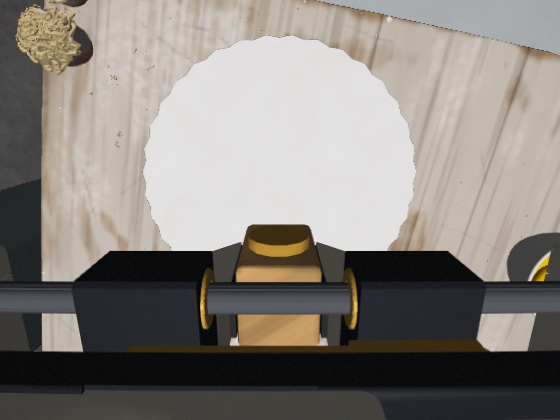

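The plate lies ahead of the stamp, with its visible rim from (145,165) to (415,165) and its top at (283,36). I'll cross-check the centre from this view.

Run:
```python
from h import *
c=load('wrist'); k=[[145,165],[415,168],[283,36],[175,250],[175,95],[385,90],[398,240]]
q=rayplane(c,k,.022)[:,:2]
A=np.c_[2*q,np.ones(len(q))]; x=np.linalg.lstsq(A,(q**2).sum(1),rcond=None)[0]; print(x[:2],np.sqrt(x[2]+x[0]**2+x[1]**2)); print(q.round(3))
P=world(c); print(P[170,280],P[100,280],P[200,200])
```

```text
[0.50348469 0.3344787 ] 0.13326356427912045
[[0.368 0.329]
 [0.629 0.376]
 [0.479 0.468]
 [0.407 0.245]
 [0.39  0.4  ]
 [0.581 0.441]
 [0.634 0.3  ]]
[0.49979019 0.34650648 0.00775877] [0.48687916 0.41391368 0.00854004] [0.423587   0.30020236 0.00970591]
```

Request:
{"api": "arm_command", "payload": {"motion": [[[0,0,0,0.002,0,0.12,-0.6],[0,0,0,0.002,0,0.25,-0.6],[0,0,0,0.002,0,0.38,-0.6],[0,0,0,0.002,0,0.48,-0.6],[0,0,0,0.002,0,0.55,-0.6],[0,0,0,0.002,0,0.58,-0.6],[0,0,0,0.002,0,0.6,-0.6]]]}}

```text
time: 15.3
tool_pos: [0.5027, 0.3312, 0.0219]
tool_rot: [-3.141, 0.0, 1.754]
contact_force: [0.1, 1.1, -2.3]
opening: 0.0322
```

Run:
```python
from h import *
st()
```

```text
t 15.3 board [-396.6  -15.5   21.9] F board [-1.07  0.28 -2.34] rot [-3.141  0.     1.754] open 32.2
```

Request:
{"api": "arm_command", "payload": {"motion": [[[0,0,0,0,0,0.004,-0.6],[0,0,0,0,0,0.008,-0.6],[0,0,0,0,0,0.012,-0.6],[0,0,0,0,0,0.016,-0.6],[0,0,0,0,0,0.016,-0.6]]]}}

```text
time: 15.8
tool_pos: [0.5022, 0.3324, 0.0177]
tool_rot: [3.141, -0.0, 1.756]
contact_force: [-0.9, -0.1, -3.4]
opening: 0.0318
```

Run:
```python
from h import *
st()
```

```text
t 15.8 board [-397.9  -15.8   17.7] F board [-0.09 -0.93 -3.38] rot [ 3.141 -0.     1.756] open 31.8
```

Request:
{"api": "arm_command", "payload": {"motion": [[[0,0,0,0,0,0.003,-0.6],[0,0,0,0,0,0.006,-0.6],[0,0,0,0,0,0.008,-0.6],[0,0,0,0,0,0.008,-0.6]]]}}

```text
time: 16.2
tool_pos: [0.5021, 0.3323, 0.0149]
tool_rot: [-3.142, -0.0, 1.756]
contact_force: [-0.4, -1.2, -2.5]
opening: 0.0323
```

Run:
```python
from h import *
st(); c=cam('scene'); save(cv2.resize(c['image'][150:230,130:260],(800,492),interpolation=cv2.INTER_CUBIC),'sc15.png')
```

```text
t 16.2 board [-397.9  -15.9   14.9] F board [ 1.16 -0.58 -2.53] rot [-3.142 -0.     1.756] open 32.3
```

View pics/sc15.png

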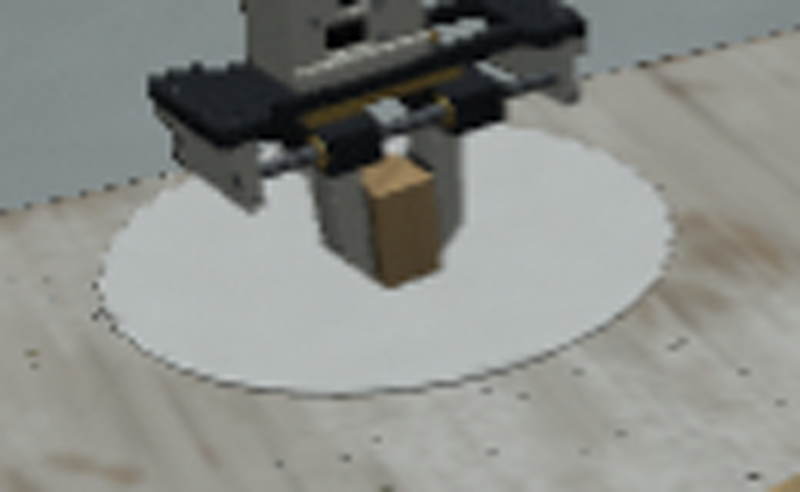

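Still carrying about 2.5 N. I'll creep down until it bears.

Request:
{"api": "arm_command", "payload": {"motion": [[[0,0,0,0,0,0.002,-0.6],[0,0,0,0,0,0.004,-0.6],[0,0,0,0,0,0.006,-0.6],[0,0,0,0,0,0.006,-0.6]]]}}

```text
time: 16.65
tool_pos: [0.5021, 0.3323, 0.0149]
tool_rot: [3.141, -0.0, 1.756]
contact_force: [-4.9, -2.9, 11.5]
opening: 0.0318
```

Run:
```python
from h import *
st()
```

```text
t 16.65 board [-397.9  -15.9   14.9] F board [ 1.98 -5.38 11.55] rot [ 3.141 -0.     1.756] open 31.8
```

It now rests on the plate. I'll ease off slightly, then open and withdraw straight up.

Request:
{"api": "arm_command", "payload": {"motion": [[[0,0,0,0,0,-0.004,-0.6],[0,0,0,0,0,-0.004,-0.6],[0,0,0,0,0,-0.004,-0.3],[0,0,0,0,0,-0.004,0.1],[0,0,0,0,0,-0.004,0.5],[0,0,0,0,0,-0.004,0.6],[0,0,0,0,0,-0.004,0.6]]]}}

```text
time: 17.35
tool_pos: [0.5022, 0.3323, 0.0142]
tool_rot: [3.142, -0.0, 1.755]
contact_force: [-0.6, -1.3, -0.6]
opening: 0.0598
```

Run:
```python
from h import *
st()
```

```text
t 17.35 board [-397.8  -15.9   14.2] F board [ 1.13 -0.85 -0.61] rot [ 3.142 -0.     1.755] open 59.8
```

Request:
{"api": "arm_command", "payload": {"motion": [[[0,0,0,0,0,-0.05,0.6],[0,0,0,0,0,-0.15,0.6],[0,0,0,0,0,-0.3,0.6],[0,0,0,0,0,-0.45,0.6],[0,0,0,0.1,0,-0.6,0.6],[0,0,0,0.2,0,-0.7,0.6],[0,0,0,0.25,0,-0.7,0.6],[0,0,0,0.25,0,-0.7,0.6]]]}}

```text
time: 18.15
tool_pos: [0.4877, 0.4078, 0.2245]
tool_rot: [3.14, -0.001, 1.758]
contact_force: [-0.5, -0.9, -1.8]
opening: 0.0737
```

Run:
```python
from h import *
st(); a=cam('scene'); w=cam('wrist'); t=cam('top')
save(cv2.resize(a['image'][130:310,130:410],(800,514),interpolation=cv2.INTER_CUBIC),'sc17.png'); save(w['image'],'w17.png'); save(t['image'],'t17.png')
for n,c in (('scene',a),('top',t),('wrist',w)):
    P=world(c); im=c['image'].astype(int)
    m=(P[...,2]>.05)&(P[...,2]<.068)&(np.hypot(P[...,0]-.5,P[...,1]-.334)<.06)
    if m.any(): print(n,m.sum(),P[m].min(0).round(3),P[m].max(0).round(3),np.median(P[m],0).round(3))
```

```text
t 18.15 board [-474.7  -16.3  224.5] F board [ 0.79 -0.68 -1.8 ] rot [ 3.140e+00 -1.000e-03  1.758e+00] open 73.7
scene 100 [0.483 0.31  0.05 ] [0.52  0.35  0.063] [0.501 0.324 0.059]
top 159 [0.487 0.312 0.05 ] [0.52  0.354 0.066] [0.503 0.331 0.059]
wrist 1147 [0.484 0.313 0.05 ] [0.521 0.356 0.062] [0.502 0.336 0.06 ]
```

View pics/sc17.png

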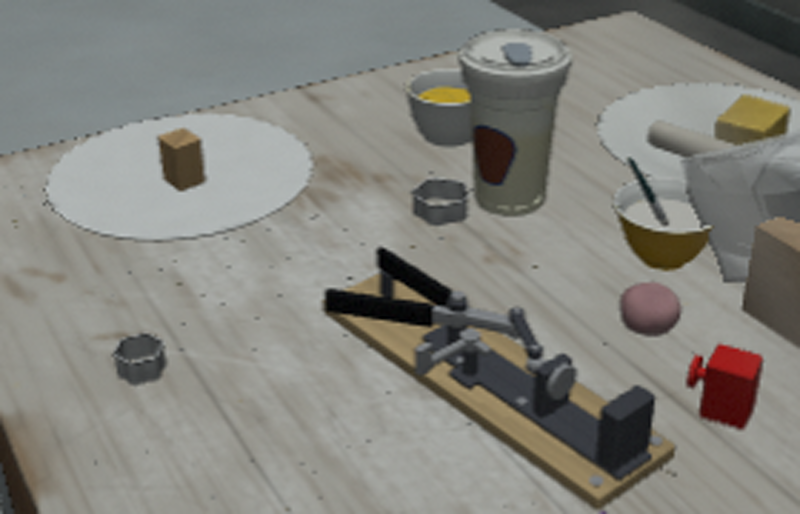

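View pics/t17.png

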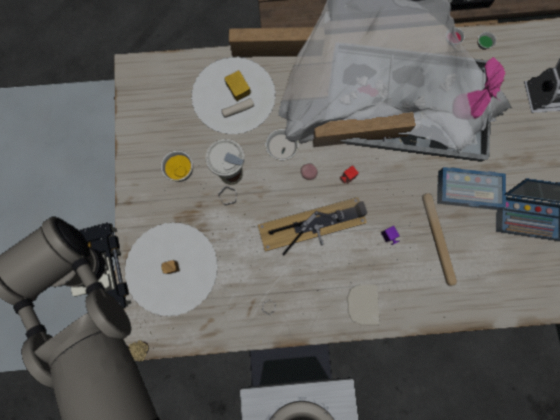

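The stamp stands upright on the plate, with its top at z 0.060 (8 + 52 mm) and centred within about 4 mm. The pliers are open, and the dough ball (309,171) and cutter (228,196) haven't moved.

Run:
```python
from h import *
print(robot.observe()['time'],robot.hand_in())
```

```text
the job is handed in; nothing more can be done
18.3 None
```

The job is done and handed in at 18.3 s of the 72 s allowed; no verdict was reported.

**What I did:**
- **Squeeze:** I squeezed the handles with the gripper until they snapped over centre. They stayed parallel and locked after I let go and lifted away.
- **Release:** I pushed the lever's tab with the gripper closed, and the handle sprang open.
- **Placing:** I lifted the stamp out, lowered it to the plate by feel and let go.

**Forces seen:** The highest readings were about 10 N on the handle (20–21 N grip limit) and 7 N on the lever. I read force only at the end of each move. No reading caught the expected 12–18 N while the die went in, so the peak there was not seen. Setting the stamp down peaked at about 12 N.

**Last checks:**
- The stamp stands upright on the plate's flat middle, about 3 mm from its centre, with its top 60 mm above the table as it should be.
- The brass disc sat against the block in the close-ups; I judged this by eye and did not measure it as fully home.
- The pliers are open and the lever is back at rest.
- The dough ball and the large cutter are at the same pixels as at the start.
- The gripper is about 0.16 m clear above.

No check failed or disagreed.

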